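# Hold a round flask down on the vortex mixer at its lowest speed

### The job

The vortex mixer has been left turned up and it starts as soon as its cup is pushed down, so first turn its speed knob anticlockwise all the way to the minimum stop. Then take the stoppered round-bottomed flask from its cork ring, seat it upright in the mixer's round rubber cup, press it gently down against the spring through most of the cup's travel, and finish while still holding it pressed down there. Leave the other glassware (conical flask, beaker, reagent bottle) where it stands.

Things in the scene. Friction and masses are not known exactly. Their poses are not given: they have to be found in the camera images.
- mixer: Grey vortex mixer, 190 mm deep (x) by 125 mm wide (y), fixed. Origin: centre of its underside; +x to its back. Its front half bears a control panel, about 70 mm high, sloping 20 degrees down to the front, with the speed knob (ignore the rocker switch beside it). The rear half (x from -3 mm) is the motor head, top at 121 mm, with the sprung cup on it, axis at (46, 0) mm.
- knob_grip (a point): On the black speed knob's axis, 27 mm above the panel; (-61, 12, 94) mm in the mixer's frame. Round skirt 40 mm wide, 7 mm high, and on it an upright bar grip 36 mm long, 12 mm thick, up to 35 mm above the panel. Turns with the knob: z is its axis, out of the panel (up, leaning 20 degrees to the mixer's front); x along the bar to the white pointer; grip along y.
- speed_knob (a joint): Angle of the speed knob, rad: 0 at the minimum stop (fully anticlockwise seen from above; pointer to the front left as seen from the mixer's front), growing clockwise to 4.71 at maximum. Starts between 1.2 and 2.6; light friction (0.03 Nm), stays where left.
- cup_ring (a point): Centre of the mouth of the mixer's black rubber cup, in the plane of the top of its rounded lip; z up. The cup is a ring 64 mm in outside diameter with a 44 mm opening; the lip is 157 mm above the bench when the cup is up. It moves with the cup. With the flask seated, the flask's origin is 12 mm below this point.
- cup (a joint): How far the cup is pushed down, in m: 0 when up, 0.012 at its bottom stop. A spring pushes it up with about 2 N at the start of its travel and 8 N at the bottom (net of its own weight), so the flask's weight alone does not move it.
- flask: The round-bottomed flask: clear glass bulb of 64 mm diameter, straight neck of 25 mm diameter from 64 to 98 mm above its underside, a collar of 29 mm diameter from 98 to 104 mm, a white plastic stopper on top up to 116 mm. Mass 90 to 180 g. Origin at the bottom of the bulb, z along the neck. It starts upright in the cork ring, its origin 21 mm above the bench.
- cork_ring: Loose cork ring on which the flask stands, 84 mm outside, 44 mm inside diameter, 30 mm high. Origin at the centre of its underside.
- conical_flask: Bystander: conical glass flask, base 82 mm in diameter, 146 mm high with its black stopper. Origin at the centre of its underside.
- beaker: Bystander: empty glass beaker, 68 mm in diameter, 86 mm high. Origin at the centre of its underside.
- reagent_bottle: Bystander: glass reagent bottle with a paper label and white cap, 62 mm in diameter, 150 mm high. Origin at the centre of its underside.
Not all that is in view belongs to the job. Leave any orange look-alike of the mixer alone.

How it is judged:
By the outcome, as a careful person would: the job done as asked, in the order asked, and still so for the second after the job is handed in, while the arm keeps its last pose, push and grip.
It also fails if it takes over 67 s, if anything falls off the work surface, if the arm or the gripper's body presses on something with over 40 N, if the wrist force passes 120 N, or if a joint passes its speed limit or range.

### The arm

A 7-joint arm with a two-finger parallel gripper is mounted at the origin on the work surface. World frame = base frame: x ahead of the robot, y to its left, z up, the work surface at z = 0. Lengths are in m, angles in rad, forces in N, time in s.
With the tool pointing down it reaches from about 0.425 to 0.925 m from the base axis. Payload 6.8 kg.
Tool frame: the origin (TCP) lies on the front face of the gripper's body, between the roots of the fingers; the fingertips stand 73 mm ahead of it and the grasp point (between the pads) lies 54 mm ahead of it (env.nose_length is the distance from the TCP to the fingertips, in m); z points along the fingers, y is the line along which they close (so a half turn about z gives the same grasp; the last joint's range is limited). The gripper opens to 85 mm and grips with 20 to 120 N. Pads are 22 mm wide; open, the fingers measure 114 mm over their backs; the gripper's body (76 mm by 85 mm) begins 54 mm behind the grasp point. The pads swing forward as they close: fully open they stand 13 mm farther back than shut.
Start: joints at [-1.382, 0.477, 0.022, 1.555, -0.011, 1.109, -0.083], TCP at [0.197, 0.646, 0.304] pointing down, gripper open.
Joint ranges: [-2.96, 2.96], [-0.34, 2.1], [-1.41, 1.46], [0.24, 2.44], [-1.37, 4.51], [0.17, 1.92], [-2.96, 2.96]. Speed limits (rad/s): [2.39, 2.39, 3.14, 3.14, 3.14, 3.14, 3.14].

### API

Orientations are given as a unit quaternion [w, x, y, z].
In Python, from cell import env, kin, camera, calibration, job gives the robot as it stands. The module is installed in compiled form; this text tells all that it offers. Calls block until the motion is done:
- env.reach(position, orientation): joint-space move of the TCP to a pose.
- env.movel(position, velocity=0.15, rot=None, stop_force=None): straight line of the TCP; rot=None keeps the orientation; velocity is the mean speed in m/s. With stop_force (N) it stops when the force on the tool has changed by that much, and returns True; else False.
- env.goto_joints(angles): joint-space move.
- env.grip(opening, f_grip=None): finger opening in m; f_grip is the grip in N (None keeps the last); returns when the fingers have stopped.
- env.dwell(seconds).
- kin.inverse_kinematics(position, orientation): joint angles nearest the present ones, or None.
- env.get_state(): the state.
- camera(name): name is "scene" or "top"; returns (picture, depth): 480x640x3 uint8, blue, green, red; 480x640 float32, m along the optical axis (not along the pixel's ray), 0 where there is no reading.
- calibration(name): a dict with "fx", "fy", "cx", "cy" (pixels), "rvec" (rotation vector, rad) and "tvec" (3), from world to camera coordinates, as OpenCV has them. Camera axes: x right, y down, z forward; pixel columns grow to the right and rows downward; lengths in m; the calibration is good to about 2 mm. A picture is of the moment at which its call begins. calibration takes no time and is no camera call.
A pose or a line that the arm cannot do raises env.PlanningError and nothing moves.
- job.job_done(): hands the job in; it is judged then, once.
The state is a dict: "time": time; "qpos": joint angles; "joint_velocities": joint speeds; "joint_torque": joint torques, N m; "tcp_pos": TCP position; "orientation": TCP orientation; "force": force on the tool from outside, world axes, zero at the start; "torque": the same for the moment, N m; "opening": finger opening in m; "gripper_force": force on a finger pad.
Only numpy, scipy, OpenCV 4.12 (cv2) and the standard library are available. Lean on these libraries where they do the work, as an engineer would, in place of code of your own. Each camera call takes 0.05 s, during which the arm holds its last target. There are 200 camera calls.

## Working session

There is one attempt and no reset: what is moved stays moved. The work goes in short steps, each a Python script; the robot and the scene stay as the last script left them, time stands still between calls to the robot, and variables do not carry over. Pictures are saved under pics/ and viewed, at most 10 in all, crops included, and the job is handed in when it is done.

```bash
mkdir -p pics; ls; cat > h.py <<'E'
import numpy as np, cv2
from cell import env, kin, camera, calibration, job
from scipy.spatial.transform import Rotation as R
def cal(n):
    c=calibration(n); M=cv2.Rodrigues(np.array(c["rvec"],float))[0]; return c,M,np.array(c["tvec"],float).ravel()
def cloud(n,d):
    c,M,t=cal(n); v,u=np.mgrid[0:480,0:640]
    P=np.stack([(u-c["cx"])/c["fx"]*d,(v-c["cy"])/c["fy"]*d,d],-1)
    W=(P-t)@M; W[d<=0]=np.nan; return W
def ray(n,u,v,z):
    c,M,t=cal(n); r=M.T@np.array([(u-c["cx"])/c["fx"],(v-c["cy"])/c["fy"],1]); o=-M.T@t
    return o+r*(z-o[2])/r[2]
def proj(n,p):
    c,M,t=cal(n); q=M@np.array(p)+t; return q[0]/q[2]*c["fx"]+c["cx"],q[1]/q[2]*c["fy"]+c["cy"]
def quat(Rm): return np.roll(R.from_matrix(Rm).as_quat(),1)
E
python3 - <<'E'
from h import *
for n in("top","scene"):
    p,d=camera(n); cv2.imwrite(f"pics/{n}0.png",p); np.save(f"pics/{n}0.npy",d)
    c,M,t=cal(n); print(n,c["fx"],c["cx"],c["cy"],-M.T@t,M[2])
s=env.get_state();print(s["time"],s["tcp_pos"],s["orientation"],s["opening"],s["force"])
E
```

```text
pics
top 500.7869738229744 318.6218358381595 241.1615210648918 [0.2281391  0.00618823 1.15106262] [ 0.18827688  0.01171893 -0.98204607]
scene 511.5233820063349 322.57019218476654 241.2242075888133 [ 1.09422714 -0.13459715  0.88298287] [-0.65211132  0.14175781 -0.744752  ]
0.1 [0.19730907 0.64510525 0.3030337 ] [-6.77384728e-05  1.47862864e-01  9.89007544e-01 -8.04752129e-04] 0.08527173428183896 [ 0.90207824 -0.6926928   0.17647497]
```

View pics/top0.png

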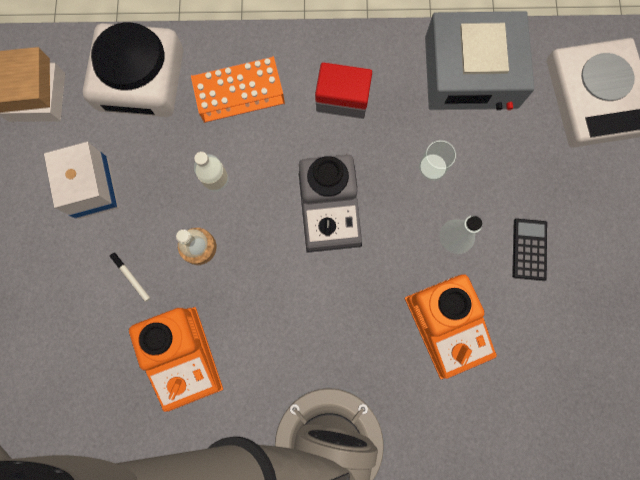

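View pics/scene0.png

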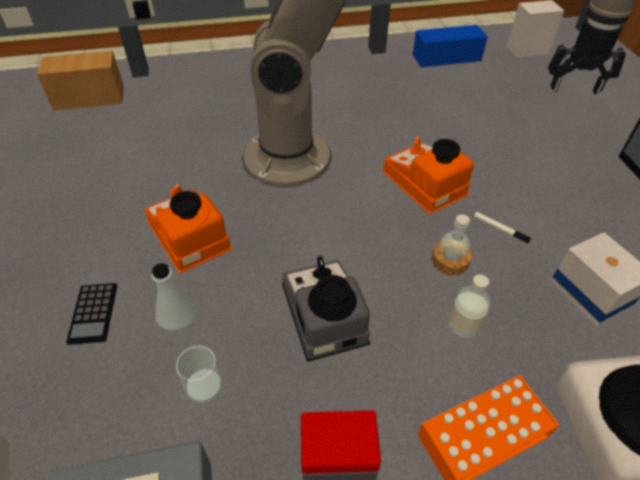

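Top view: grey mixer at about (330,200), cup (328,176), knob (327,226). The flask is in its cork ring at (197,245), with the reagent bottle at (209,170) and the two orange look-alikes at the bottom. Next I'll measure these.

```bash
python3 - <<'E'
from h import *
p=cv2.imread("pics/top0.png"); d=np.load("pics/top0.npy"); W=cloud("top",d)
a=cv2.resize(p[150:255,290:370],None,fx=5,fy=5,interpolation=cv2.INTER_CUBIC)
b=cv2.resize(p[220:275,165:225],None,fx=5,fy=5,interpolation=cv2.INTER_CUBIC)
o=np.zeros((525,710,3),np.uint8); o[:,:400]=a; o[:275,405:705]=b; cv2.imwrite("pics/c1.png",o)
Z=W[...,2]; X=W[...,0];Y=W[...,1]
v,u=np.mgrid[0:480,0:640]
reg=(u>290)&(u<370)&(v>150)&(v<255)
# cup lip
m=reg&(Z>.150)&(Z<.165)&(v<200); (c,r)=cv2.minEnclosingCircle(W[m][:,:2].astype(np.float32)); print("cup",c,r,m.sum(),W[m].mean(0))
# motor head top
m=reg&(abs(Z-.121)<.005)&(v<215); print("head",cv2.minAreaRect(W[m][:,:2].astype(np.float32)),m.sum())
# whole mixer
m=reg&(Z>.02); print("mixer",cv2.minAreaRect(W[m][:,:2].astype(np.float32)))
# knob skirt + bar
m=reg&(Z>.088)&(v>210)&(v<245)&(u>310)&(u<345); q=W[m]; print("bar",q.mean(0),m.sum(),Z[m].max(),cv2.minAreaRect(q[:,:2].astype(np.float32)))
# scene view cup & flask
for n,(u0,u1,v0,v1) in {"top":(165,230,215,275)}.items():
    rg=(u>u0)&(u<u1)&(v>v0)&(v<v1)
    hsv=cv2.cvtColor(p,cv2.COLOR_BGR2HSV)
    m=rg&(abs(Z-.03)<.005); print("cork",cv2.minEnclosingCircle(W[m][:,:2].astype(np.float32)),m.sum())
    m=rg&(Z>.128)&(Z<.145); print("stopper",W[m].mean(0),m.sum())
ds=np.load("pics/scene0.npy"); S=cloud("scene",ds); z=S[...,2]
rg=(u>425)&(u<480)&(v>210)&(v<280); m=rg&(z>.132)&(z<.142); print("stopper sc",S[m].mean(0),m.sum())
m=rg&(abs(z-.03)<.004); print("cork sc",cv2.minEnclosingCircle(S[m][:,:2].astype(np.float32)),m.sum())
rg=(u>280)&(u<375)&(v>250)&(v<350); m=rg&(z>.152)&(z<.162); print("cup sc",cv2.minEnclosingCircle(S[m][:,:2].astype(np.float32)),m.sum())
for nm,(uu,vv,h) in {"bottlecap":(202,158,.15)}.items(): print(nm,ray("top",uu,vv,h))
E
```

```text
cup (0.567869246006012, -0.0015601696213707328) 0.03215450793504715 398 [ 0.5672872  -0.00140024  0.15503663]
head ((0.5678805112838745, -0.001300118863582611), (0.09349743276834488, 0.11513427644968033), 6.084009647369385) 1190
mixer ((0.5224159359931946, -0.00503983348608017), (0.1923513561487198, 0.1258457452058792), 5.806767463684082)
bar [ 4.60148795e-01 -1.41537310e-04  1.01168626e-01] 95 0.10948386905217007 ((0.46137136220932007, -0.0005634976550936699), (0.010769985616207123, 0.03878751024603844), 89.4986343383789)
cork ((0.43640410900115967, 0.30147382616996765), 0.042099129408597946) 382
stopper [0.43571911 0.30070605 0.13615568] 146
stopper sc [0.43790154 0.29932271 0.13583725] 110
cork sc ((0.43779319524765015, 0.29935601353645325), 0.0422416627407074) 395
cup sc ((0.5702182054519653, -0.0017799645429477096), 0.03284284844994545) 429
bottlecap [0.60088006 0.26296578 0.15      ]
```

View pics/c1.png

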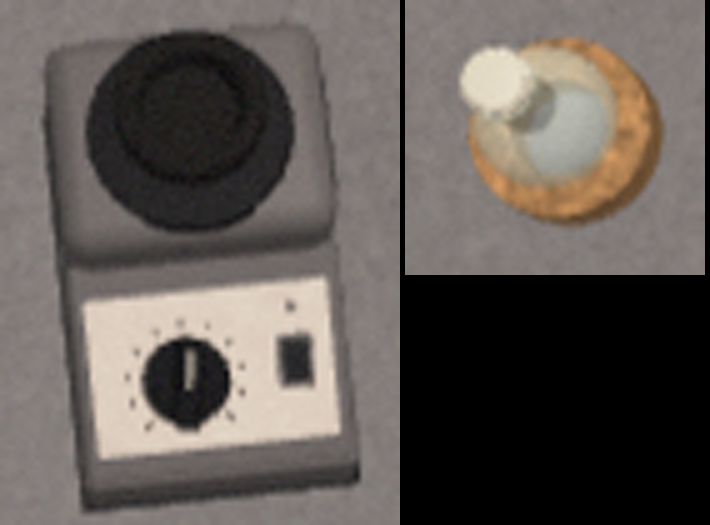

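The measurements agree with the given sizes: mixer at (.523,-.006) with yaw +5.9°, cup at (.569,-.002), knob at (.461,-.001), flask at (.437,.300). The crop shows the pointer at (190,370) aimed almost straight to the back, so the joint is at about 2.45 rad. Planning the knob grasp now.

```bash
cat >> h.py <<'E'
yaw=np.radians(5.9); M0=np.array([.5233,-.0060,0]); RM=R.from_euler("z",yaw)
RK=RM*R.from_euler("y",-20,degrees=True); AX=RK.apply([0,0,1])
KG=M0+RM.apply([-.061,.012,.094])
def knobtool(theta,flip=0): return RK*R.from_euler("z",2.356-theta+flip*np.pi)*R.from_euler("x",np.pi)
def q_(r): return np.roll(r.as_quat(),1)
def tcpk(h): return KG+AX*(h-.027+.054)
E
python3 - <<'E'
from h import *
print(KG)
for f in (0,1):
  for th in (2.45,1.2,0):
    for h in (.03,.09):
      q=kin.inverse_kinematics(tcpk(h),q_(knobtool(th,f))); print(f,th,h,None if q is None else np.round(q,2))
E
```

```text
[ 4.61389618e-01 -3.33910939e-04  9.40000000e-02]
0 2.45 0.03 [ 0.21  0.29 -0.39  2.4   0.77  0.18 -2.46]
0 2.45 0.09 [-0.37  0.09  0.23  2.43 -0.03  0.27 -1.67]
0 1.2 0.03 [ 0.21  0.29 -0.39  2.4   0.77  0.18 -1.21]
0 1.2 0.09 [-0.37  0.09  0.23  2.43 -0.03  0.27 -0.42]
0 0 0.03 [ 0.21  0.29 -0.39  2.4   0.77  0.18 -0.01]
0 0 0.09 [-0.37  0.09  0.23  2.43 -0.03  0.27  0.78]
1 2.45 0.03 [ 0.21  0.29 -0.39  2.4   0.77  0.18  0.68]
1 2.45 0.09 [ 0.03  0.11 -0.18  2.41  0.13  0.28  1.31]
1 1.2 0.03 [ 0.2   0.28 -0.38  2.4   0.77  0.18  1.94]
1 1.2 0.09 [ 0.76  0.2  -0.96  2.37  0.56  0.35  2.17]
1 0 0.03 [ 0.42  0.32 -0.63  2.39  0.98  0.24  2.95]
1 0 0.09 [-0.37  0.09  0.23  2.43 -0.03  0.27 -2.36]
```

```bash
python3 - <<'E'
from h import *
env.grip(.045,30)
env.reach([.48,0,.33],q_(RM*R.from_euler("z",-.1)*R.from_euler("x",np.pi)))
print(env.get_state()["time"],env.get_state()["qpos"].__repr__())
r=q_(knobtool(2.45))
for h in (.075,.07,.065):
    try:
        env.reach(tcpk(h),r); print("above",h); break
    except env.PlanningError as e: print(h,e)
s=env.get_state(); print(s["time"],np.round(s["qpos"],3),s["tcp_pos"],tcpk(h))
p,d=camera("top"); cv2.imwrite("pics/t1.png",p[130:270,240:420])
p2,d=camera("scene")
a=cv2.resize(p[120:280,230:430],(400,320)); b=cv2.resize(p2[200:360,220:420],(400,320))
cv2.imwrite("pics/t1.png",np.hstack([a,b]))
E
```

```text
3.075 array([-0.9528217 ,  0.15639613,  0.92983082,  2.01853101, -0.14570232,
        1.03359363, -1.51985834])
above 0.075
3.8667 [-0.367  0.135  0.24   2.433 -0.092  0.23  -1.612] [ 0.42679149 -0.00402629  0.18989469] [ 0.42668836 -0.00391994  0.18984865]
```

View pics/t1.png

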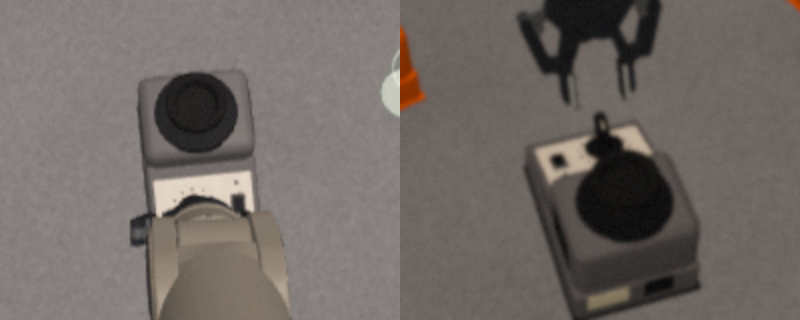

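The gripper is lined up behind and above the knob, with the bar at (600,125) in the right panel lying between the fingers at (570,95) and (628,90). Next: go down, grip and turn.

```bash
python3 - <<'E'
from h import *
try:
    hit=env.movel(tcpk(.030),.08,stop_force=8)
except env.PlanningError as e:
    print("plan",e); raise SystemExit
s=env.get_state(); print(hit,s["time"],np.round(s["qpos"],3),s["tcp_pos"]-tcpk(.03),s["force"])
if hit: raise SystemExit
env.grip(.0,30); s=env.get_state(); print("grip",s["opening"],s["gripper_force"],s["force"],s["torque"])
if s["opening"]>.009:
    q=np.array(s["qpos"]); t0=np.array(s["torque"])
    for dq in (.5,1.2,1.9,2.2,2.3,2.35,2.4,2.45,2.5,2.55,2.6):
        g=q.copy(); g[6]+=dq; env.goto_joints(g); s=env.get_state()
        tq=(np.array(s["torque"])-t0)@AX; print(dq,round(s["time"],2),round(s["qpos"][6]-q[6],3),"axis torque %.3f"%tq,np.round(s["force"],1))
        if abs(tq)>.25: break
E
```

```text
plan the arm cannot follow that straight line within its joint ranges
```

```bash
python3 - <<'E'
from h import *
r=q_(knobtool(2.45))
ql=np.array(kin.inverse_kinematics(tcpk(.030),r)); print(np.round(ql,3))
env.reach([.48,0,.33],q_(RM*R.from_euler("z",-.1)*R.from_euler("x",np.pi)))
g=ql.copy(); g[1]-=.16; env.goto_joints(g); s=env.get_state(); print(s["time"],s["tcp_pos"],np.round(s["qpos"],3))
for h in (.075,.06,.05,.04,.03,.028):
    q=kin.inverse_kinematics(tcpk(h),r); print(h,None if q is None else np.round(q,3))
E
```

```text
[ 0.208  0.286 -0.392  2.398  0.775  0.178 -2.457]
5.725 [ 0.45847789 -0.0064248   0.21832468] [ 0.208  0.126 -0.391  2.398  0.774  0.179 -2.456]
0.075 [ 0.343  0.174 -0.52   2.392  0.404  0.268 -2.091]
0.06 [ 0.296  0.212 -0.478  2.395  0.51   0.237 -2.195]
0.05 [ 0.267  0.236 -0.45   2.397  0.59   0.216 -2.274]
0.04 [ 0.238  0.261 -0.422  2.398  0.678  0.197 -2.361]
0.03 [ 0.213  0.286 -0.396  2.398  0.78   0.179 -2.462]
0.028 [ 0.212  0.292 -0.397  2.397  0.807  0.177 -2.488]
```

```bash
python3 - <<'E'
from h import *
r=q_(knobtool(2.45)); env.reach(tcpk(.07),r)
hit=False
try: hit=env.movel(tcpk(.030),.06,stop_force=8)
except env.PlanningError as e:
    print("plan",e)
    f0=np.array(env.get_state()["force"])
    for h in (.062,.054,.046,.038,.030):
        env.reach(tcpk(h),r); f=np.array(env.get_state()["force"])-f0
        if np.linalg.norm(f)>8: hit=True; print("touch",h,f); break
s=env.get_state(); print(hit,s["time"],np.round(s["qpos"],3),s["tcp_pos"]-tcpk(.03),s["force"])
if hit: raise SystemExit
env.grip(.0,30); s=env.get_state(); print("grip",s["opening"],s["gripper_force"],s["force"],s["torque"])
if s["opening"]>.009:
    q=np.array(s["qpos"]); t0=np.array(s["torque"])
    for dq in (.5,1.2,1.9,2.2,2.3,2.35,2.4,2.45,2.5,2.55,2.6):
        g=q.copy(); g[6]+=dq; env.goto_joints(g); s=env.get_state()
        tq=(np.array(s["torque"])-t0)@AX; print(dq,round(s["time"],2),round(s["qpos"][6]-q[6],3),"axis torque %.3f"%tq,np.round(s["force"],1))
        if abs(tq)>.25: break
E
```

```text
False 6.9583 [ 0.176  0.281 -0.357  2.4    0.737  0.169 -2.421] [0.00035661 0.00026985 0.00040866] [-0.98063702  0.6812885   0.17434995]
grip 0.011296637674730653 35.59760570526123 [-1.94518887 -1.48308927  5.12721578] [-0.22686503  0.40714198 -0.10000801]
0.5 7.9 0.497 axis torque 0.046 [-2.3  4.1  0.6]
1.2 8.61 1.198 axis torque 0.053 [-3.8  4.7  3.2]
1.9 9.32 1.898 axis torque 0.076 [-6.9  5.1  4.3]
2.2 9.71 2.199 axis torque 0.069 [-8.1  4.5  6.3]
2.3 9.96 2.299 axis torque 0.104 [-7.7  4.2  5.1]
2.35 10.21 2.348 axis torque 0.075 [-8.4  5.1  5.6]
2.4 10.46 2.398 axis torque 0.100 [-8.5  5.   5.3]
2.45 10.71 2.448 axis torque -0.001 [-7.6  4.3  5.8]
2.5 10.96 2.497 axis torque -1.057 [-8.6  4.8  7.2]
```

The knob reached its stop: the torque jumped to -1.06 Nm at 2.5 rad of turn. I'll relax the twist, release, retreat and check.

```bash
python3 - <<'E'
from h import *
s=env.get_state(); q=np.array(s["qpos"]); q[6]-=.035; env.goto_joints(q)
env.grip(.05,30); 
try: env.movel(tcpk(.075),.12)
except env.PlanningError as e: print(e); env.reach(tcpk(.07),env.get_state()["orientation"])
D=R.from_euler("x",np.pi)
F=np.array([.437,.300])
# approach orientation choice for flask
env.reach([.50,.06,.33],q_(R.from_euler("z",np.pi/2)*D)); 
s=env.get_state(); print(s["time"],np.round(s["qpos"],2),s["force"])
for a in (-90,-45,0,45,90,135):
    for P in ([.437,.3,.20],[.437,.3,.159],[.569,-.0017,.283]):
        qq=kin.inverse_kinematics(P,q_(R.from_euler("z",a,degrees=True)*D)); print(a,None if qq is None else np.round(qq,2))
E
```

```text
12.975 [ 0.38  0.24 -0.71  1.89  0.18  1.07 -0.41] [-0.41730886  0.4662186  -0.56370434]
-90 [ 0.24  0.83 -1.38  1.94  0.89  1.19  1.66]
-90 [ 0.22  0.9  -1.36  1.96  0.99  1.17  1.6 ]
-90 [ 0.8   0.68 -1.31  1.78  0.7   1.25  2.44]
-45 [-1.59  0.77  1.27  2.05 -0.89  1.04 -2.21]
-45 [-1.48  0.71  1.06  2.07 -0.83  0.87 -2.29]
-45 [ 0.11  0.34 -0.27  1.82  0.11  0.99 -2.56]
0 [-0.31  0.42 -0.51  1.97  0.27  0.82 -2.54]
0 [-0.35  0.47 -0.46  2.    0.31  0.74 -2.57]
0 [ 0.21  0.35 -0.4   1.81  0.16  1.   -1.82]
45 [-0.21  0.44 -0.64  1.96  0.35  0.84 -1.82]
45 [-0.24  0.5  -0.6   1.99  0.4   0.77 -1.86]
45 [ 0.31  0.37 -0.53  1.81  0.22  1.02 -1.09]
90 [-0.12  0.48 -0.75  1.96  0.42  0.87 -1.1 ]
90 [-0.16  0.53 -0.71  1.99  0.48  0.8  -1.14]
90 [ 0.4   0.4  -0.65  1.8   0.28  1.03 -0.35]
135 [-0.05  0.51 -0.84  1.95  0.48  0.9  -0.36]
135 [-0.1   0.56 -0.79  1.98  0.54  0.82 -0.41]
135 [ 0.49  0.43 -0.77  1.8   0.34  1.05  0.38]
```

```bash
python3 - <<'E'
from h import *
o=q_(R.from_euler("z",np.pi/2)*R.from_euler("x",np.pi))
env.reach([.437,.300,.26],o)
p,d=camera("top"); p2,_=camera("scene")
a=cv2.resize(p[150:260,285:375],(393,480),interpolation=cv2.INTER_CUBIC); b=cv2.resize(p2[170:310,400:510],(377,480),interpolation=cv2.INTER_CUBIC)
cv2.imwrite("pics/t2.png",np.hstack([a,b])); print(env.get_state()["time"])
E
```

```text
14.0833
```

View pics/t2.png

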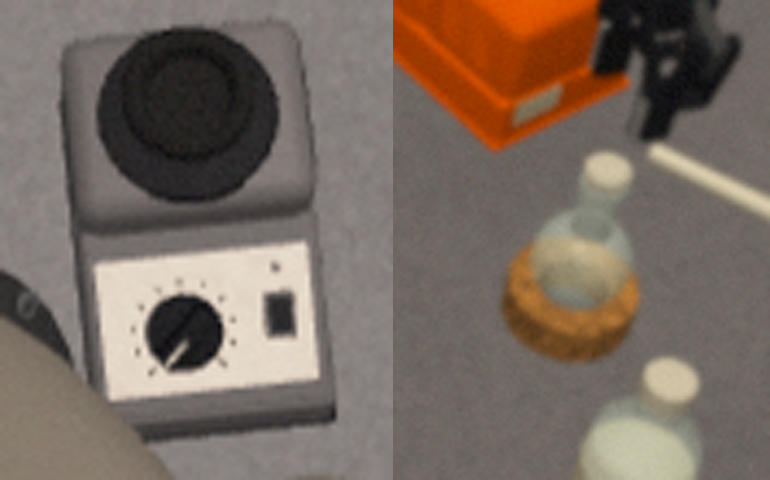

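The knob pointer now aims front-left at the first tick (175,358 in the left panel), so it is at the minimum. The flask is still in its ring under the open gripper, so I'll grasp and lift it.

```bash
python3 - <<'E'
from h import *
hit=env.movel([.437,.300,.159],.08,stop_force=6); s=env.get_state(); print(hit,s["tcp_pos"],s["force"])
if hit: raise SystemExit
env.grip(0,40); s=env.get_state(); print("grip",s["opening"],s["gripper_force"],s["force"])
if s["opening"]<.02: raise SystemExit
env.movel([.437,.300,.225],.08); s=env.get_state(); print(s["time"],s["opening"],s["force"])
env.movel([.437,.300,.36],.15)
env.dwell(.2); print(env.get_state()["force"])
p,d=camera("top"); p2,d2=camera("scene"); np.save("pics/s3.npy",d2); cv2.imwrite("pics/s3full.png",p2)
u,v=proj("scene",[.437,.3,.2]); u,v=int(u),int(v); print(u,v)
a=p2[max(v-120,0):v+120,max(0,u-100):u+100]
cv2.imwrite("pics/t3.png",cv2.resize(a,None,fx=2.4,fy=2.4,interpolation=cv2.INTER_CUBIC))
E
```

```text
False [0.43726882 0.30025323 0.15952826] [ 0.06756089  0.5080088  -0.07252786]
grip 0.026994893545607634 39.06534433364868 [-0.26683555  0.56868628  3.34360468]
16.8167 0.027038251338560897 [ 0.11142455 -0.09080839 -1.50303705]
[ 0.39139157 -0.66905749 -1.64322796]
469 196
```

View pics/t3.png

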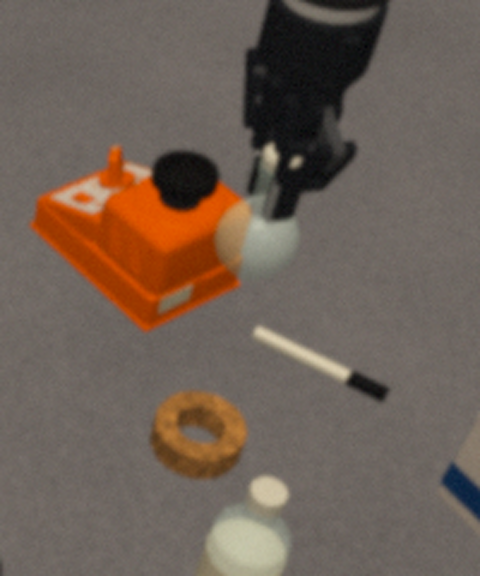

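The flask is lifted at (265,240) and looks upright, and the cork ring stayed at (200,435). I'll check the bulb's centre by depth before placing it.

```bash
python3 - <<'E'
from h import *
from scipy.optimize import least_squares
_,dt=camera("top"); ds=np.load("pics/s3.npy")
e=np.array([.437,.300,.254])
for n,d in (("scene",ds),("top",dt)):
    W=cloud(n,d); q=W[np.linalg.norm(W-e,axis=-1)<.042]; q=q[q[:,2]<.262]
    if len(q)<30: print(n,len(q)); continue
    f=least_squares(lambda c:np.linalg.norm(q-c,axis=1)-.032,e,loss="soft_l1",f_scale=.002); print(n,len(q),f.x-e,np.median(abs(f.fun)))
print(env.get_state()["force"],env.get_state()["torque"])
E
```

```text
scene 343 [-0.0014031   0.00102688 -0.00178089] 0.0006792366374455822
top 0
[-0.49909494 -0.0637584  -1.31507843] [ 0.02858978 -0.05766065  0.03411151]
```

```bash
python3 - <<'E'
from h import *
o=q_(R.from_euler("z",np.pi/2)*R.from_euler("x",np.pi)); C=[.571,-.0022]
env.reach(C+[.36],o); env.movel(C+[.293],.08); env.dwell(.2)
s=env.get_state(); f0=np.array(s["force"]); print(s["time"],s["tcp_pos"],f0)
for z in np.arange(.291,.2775,-.0015):
    hit=env.movel(C+[z],.03); env.dwell(.1); s=env.get_state(); f=np.array(s["force"])-f0
    print("%.4f %.4f"%(z,s["tcp_pos"][2]),np.round(f,2))
    if f[2]>2.2: break
p2,d2=camera("scene"); p,dt=camera("top")
np.save("pics/s4.npy",d2); np.save("pics/t4.npy",dt)
u,v=map(int,proj("scene",[.57,0,.19]))
cv2.imwrite("pics/t4.png",cv2.resize(p2[v-100:v+100,u-100:u+100],(560,560),interpolation=cv2.INTER_CUBIC))
print(env.get_state()["time"],env.get_state()["opening"])
E
```

```text
20.6583 [ 0.57122641 -0.00218667  0.29354074] [ 0.10565898 -1.00238113 -0.5306235 ]
0.2910 0.2910 [ 0.71  1.12 -1.32]
0.2895 0.2895 [ 0.45  0.72 -0.58]
0.2880 0.2880 [ 0.77  0.46 -0.66]
0.2865 0.2865 [-0.81  0.99 -0.85]
0.2850 0.2853 [-0.07 -0.28  2.28]
22.5083 0.027354697340790903
```

View pics/t4.png

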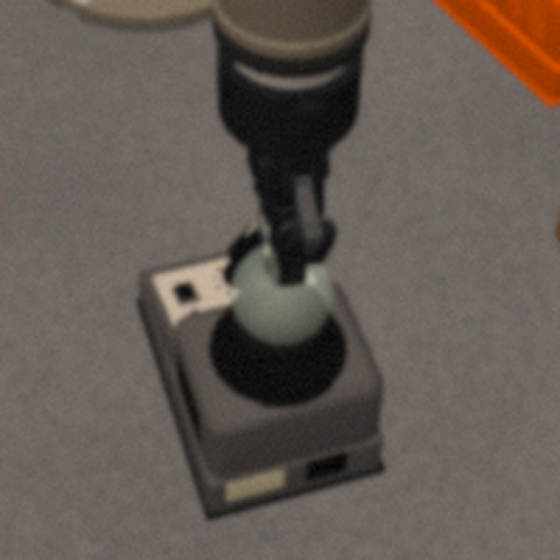

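Contact came at TCP z ≈ .2855, as predicted, with the bulb centred in the cup at (283,320). I'll press on while watching the force slope.

```bash
python3 - <<'E'
from h import *
C=[.571,-.0022]; B=-1.4
for z in np.arange(.2835,.2755,-.0015):
    env.movel(C+[z],.03); env.dwell(.15)
    F=[]
    for _ in range(4): env.dwell(.03); F.append(env.get_state()["force"])
    s=env.get_state(); f=np.mean(F,0); print("%.4f %.4f"%(z,s["tcp_pos"][2]),np.round(f,2),"net %.2f"%(f[2]-B),round(s["opening"],4),round(s["time"],2))
    if f[2]-B>7.3: break
p2,d2=camera("scene"); 
from scipy.optimize import least_squares
for n,d in (("before",np.load("pics/s4.npy")),("now",d2)):
    W=cloud("scene",d); v,u=np.mgrid[0:480,0:640]
    rxy=np.hypot(W[...,0]-.5702,W[...,1]+.0018); m=(rxy>.025)&(rxy<.031)&(W[...,2]>.135)&(W[...,2]<.165)&(W[...,0]>.575); print(n,"lip z",np.percentile(W[m][:,2],[25,50,75]),m.sum())
    e=np.array([.5702,-.0018,.175]); q=W[np.linalg.norm(W-e,axis=-1)<.042]; q=q[(q[:,2]>.163)&(q[:,2]<.187)]
    f=least_squares(lambda c:np.linalg.norm(q-c,axis=1)-.032,e,loss="soft_l1",f_scale=.002); print("bulb",f.x,len(q),np.median(abs(f.fun)))
E
```

```text
0.2835 0.2835 [-1.13 -0.24  1.68] net 3.08 0.0268 23.04
0.2820 0.2820 [-0.28 -0.    2.56] net 3.96 0.027 23.57
0.2805 0.2805 [-1.18 -0.52  3.61] net 5.01 0.0271 24.11
0.2790 0.2790 [-1.24 -0.29  3.85] net 5.25 0.0267 24.64
0.2775 0.2775 [-1.23 -0.16  4.7 ] net 6.10 0.0273 25.18
0.2760 0.2761 [-1.45 -0.64  4.97] net 6.37 0.0268 25.71
before lip z [0.14808516 0.15271217 0.15464471] 231
bulb [ 0.56956688 -0.00097514  0.17781757] 250 0.00045973549241202713
now lip z [0.1419815  0.14515001 0.14754798] 239
bulb [ 0.56959333 -0.00117361  0.16877322] 416 0.000545309001951471
```

```bash
python3 - <<'E'
from h import *
env.movel([.571,-.0022,.2752],.03); env.dwell(.4)
F=[]
for _ in range(8): env.dwell(.03); F.append(env.get_state()["force"])
s=env.get_state(); print(s["tcp_pos"],np.mean(F,0),s["opening"],s["time"])
p,_=camera("scene"); q,_=camera("top"); cv2.imwrite("pics/t5.png",np.hstack([cv2.resize(p[150:450,60:560],(500,300)),cv2.resize(q[130:270,260:400],(300,300))]))
E
```

```text
[ 0.57106382 -0.00221728  0.27538374] [-1.50536669 -0.62887839  5.44143912] 0.026782669214599007 26.675
```

View pics/t5.png

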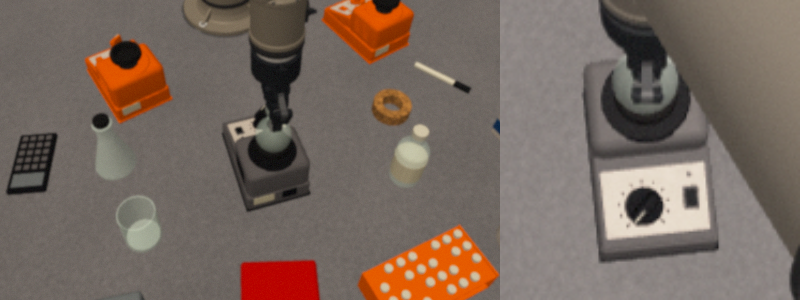

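The flask sits upright in the pressed cup (272,135). The knob is still at minimum (640,215 in the right panel), and the bystanders stand where they were.

```bash
python3 -c "
from h import *
print(job.job_done())"
```

```text
the job is handed in; nothing more can be done
None
```

I turned the knob to its minimum stop, seated the flask upright in the mixer cup and handed the job in with it still held down, about 10 of the 12 mm by my estimate; no verdict was reported.

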